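# Hold the pattern glass in the projector beam

### The arm

A 6-joint arm with a two-finger parallel gripper is mounted at the origin on the work surface. World frame = base frame: x ahead of the robot, y to its left, z up, the work surface at z = 0. Lengths are in m, angles in rad, forces in N, time in s.
With the tool pointing down it reaches from about 0.375 to 0.9 m from the base axis. Payload 3.1 kg.
Tool frame: the origin (TCP) lies midway between the tips of the shut fingers; the grasp point (between the pads) lies 19 mm behind it; x points along the fingers, z is the direction in which the jaws open and shut, and the axes are right-handed (so a half turn about x gives the same grasp; the last joint's range is limited). The gripper opens to 85 mm and grips with 20 to 120 N. Pads are 22 mm wide; open, the fingers measure 114 mm over their backs; the gripper's body (76 mm by 85 mm) begins 54 mm behind the grasp point. The pads swing forward as they close: fully open they stand 13 mm farther back than shut.
Start: joints at [1.024, 0.527, 1.433, -0, 1.181, -0.178], TCP at [0.225, 0.583, 0.231] pointing down, gripper open.
Joint ranges: [-3.08, 3.08], [-0.75, 2.2], [0.22, 2.44], [-1.43, 4.57], [0, 2.65], [-2.85, 2.85]. Speed limits (rad/s): [2.79, 2.79, 3.14, 3.14, 3.14, 3.14].

### API

Orientations are given as a unit quaternion [x, y, z, w].
In Python, from station import status, snapshot, camera_params, ticket gives the robot as it stands.
- The arm moves only by the tool arm_command, never from a script. Its argument "series" is a list that holds one entry, the list of rows, each a list of 4 numbers: the shift along the tool's x, y, z in mm, then the turn about the tool's x in rad. A call has 1 to 10 rows; each row shifts and turns the commanded pose from where the row before left it, along the tool's axes as they then stand; what a row does not reach is not made up. A row lasts 1/10 s, in which the tool goes at most 50 mm and 8.59 degrees, less where a joint would pass 70% of its speed; a pose out of reach is approached as far as the arm can. A call is refused whole if a number of a shift passes 50 or a number of a turn 0.15, either way. A call with a gripper value outside its range is refused whole. "jaw" is the opening in per cent of the stroke, from 0 (shut) to 100 (fully open), set as the call begins (left out, the last holds). The fingers move at their own pace and stop on an object; "force" is the grip in N (left out, the last holds). Time passes only in rows, so rows that do not move let the fingers close. It gives the time, the measured TCP pose, the force and the opening at its end, in the units of the state.
- status.sense(): the state, without advancing time (a new reading comes with each control period).
- snapshot(name): name is "scene" or "side" or "wrist"; returns the picture (384x512x3 uint8, red, green, blue); there is no depth.
- camera_params(name): a dict with "fovy" (degrees; the focal length in pixels is half the picture's height over the tangent of half this angle, whatever the lens; pixels are square), "cx", "cy" (the principal point, pixels), "extrinsics" (4x4, takes a point from camera to world coordinates); the wrist camera has in their place "mount" (4x4, takes a point from camera to tool coordinates, whose origin is the TCP and whose axes are the tool frame's). Camera axes: x right, y down, z forward; pixel columns grow to the right and rows downward; lengths in m; the calibration is good to about 2 mm. The wrist camera is an equidistant fisheye: a pixel r from the principal point sees the ray r / f radians off the axis. A picture is of the moment at which its call begins: read the wrist's pose just before it. camera_params takes no time and is no camera call.
- ticket.sign_off(): hands the job in, once; it reports no verdict.
The state is a dict: "t": time; "q": joint angles; "qd": joint speeds; "tau": joint torques, N m; "tcp_pos": TCP position; "tool_rot": TCP orientation; "force": force on the tool from outside, world axes, zero at the start; "ft_torque": the same for the moment, N m; "finger_gap": opening from 0.0 (shut) to 1.0 (fully open).
Only numpy, scipy, OpenCV 4.12 (cv2) and the standard library are available. Lean on these libraries where they do the work, as an engineer would, in place of code of your own. Each camera call takes 0.05 s, during which the arm holds its last target. There are 200 camera calls.

### The job

Lift the rectangular fish pattern glass up and off its hook, gripping it by its two frosted side faces only: the fingers must never touch its clear faces or its steel hanger. Bring it, hanging upright, into the projector's light path and finish while still holding it there, about midway between lamp and lens with the fish centred in the beam and the clear faces square across it (either way round), touching neither the projector nor anything else. Do not drop it, do not bump the projector, and leave the round glass, the yarn cone and the clippers undisturbed.

Things in the scene. Friction and masses are not known exactly. Their poses are not given: they have to be found in the camera images.
- slide: Pattern glass: upright glass block 26 (x, clear faces) by 46 (y, frosted faces) by 70 mm (z, up), about 0.18 kg, a dark 30 mm fish outline in the middle of both clear faces, a steel hanger on top. Origin: centre of the block. Starts hanging on stand, its x axis within 5 degrees of the stand's, 63 to 73 mm in front of the post. The only rectangular glass.
- frosted_faces: The two frosted faces of the pattern glass (plates 24 mm wide, 70 mm high, 46 mm apart outside to outside, looking along the slide's +y and -y): the only place to grip. Origin at the centre of the glass, axes as slide.
- clear_faces: The clear part of the pattern glass (38 mm wide, 70 mm high, 26 mm thick; faces look along the slide's x). Not to be touched by the fingers. Origin at the centre of the glass, axes as slide.
- hanger: Steel strap loop on top of the pattern glass, 12 mm deep (x), 32 mm wide (y), 27 mm high, round an opening 24 mm wide, 22 mm high; its 5 mm top strap rests on the hook. Not to be touched by the fingers. Origin at the centre of the glass (the loop reaches from 35 to 62 mm above it), axes as slide.
- stand: Fixed hook stand of the pattern glass. Origin: at the foot of its post, z up. Highest point 176 mm. Flat tongue, 12 mm wide, 4 thick, upper side at 170 mm, runs from the post along -x and ends 90 mm from it in a lip 6 mm above the tongue. To come off, raise the glass more than 6 but less than 18 mm (else its top meets the tongue) and draw it along the stand's -x past the lip.
- beam_mid (a point): Point on the beam's axis midway between lamp and lens, 120 mm above the table, on the fixed projector. Axes as projector: the beam runs along +y, level. The beam is 18 mm in diameter.
- projector: Fixed projector: rail 70 mm wide, 370 long (y), 22 high, with black finned lamp barrel (78 mm diameter, 55 to 165 mm from the middle, -y side) and grey lens barrel (68 mm, 55 to 142 mm, +y side), both centred at 120 mm height; the 110 mm gap between is free from above. Origin: on the table under the middle of the gap; z up, y along the beam from lamp to lens.
- round_glass: Bystander: round glass disc of 52 mm diameter, 16 mm thick, with the same sort of steel hanger, hanging on the other stand. Origin: centre of the disc. Leave alone.
- other_stand: The other fixed hook stand, equal to stand, holding the round glass. Same origin and axes.
- yarn_cone: Bystander: cream yarn cone, 82 mm diameter at the foot, 150 mm high, standing on the table beyond the work. Origin: centre of its underside. Leave alone.
- clippers: Bystander: grey trimming clippers lying on the table, 175 mm long (its x), 46 mm wide, 34 mm high. Origin: centre of the underside of the grip. Leave alone.
Mind the look-alikes: they are no part of the job. What is shaped like the slide but green or red is not meant.

How it is judged:
By the outcome, as a careful person would: the job done as asked, in the order asked, and still so for the second after the job is handed in, while the arm keeps its last pose, push and grip.
It also fails if it takes over 43 s, if anything falls off the work surface, if the arm or the gripper's body presses on something with over 40 N, if the wrist force passes 120 N, or if a joint passes its speed limit or range.

## Working session

There is one attempt and no reset: what is moved stays moved. The work goes in short steps, Python scripts to look and compute and a tool call to move; the robot and the scene stay as the last step left them, time stands still between calls to the robot, and variables do not carry over. Pictures are saved under pics/ and viewed, about 8 in all and at most 12, crops included, and the job is handed in when it is done.

Besides the shell and the picture viewer there is one more tool, called after "Emit:" as name(argument=value, ...) on one line, values as JSON. arm_command: Moves the arm, as the interface text tells. Its arguments: {"type":"object","properties":{"series":{"type":"array"},"jaw":{"type":"number"},"force":{"type":"number"}},"required":["series"]}

```bash
mkdir -p pics; ls; python3 - <<'E'
from station import status,snapshot,camera_params
import cv2,numpy as np
np.set_printoptions(precision=4,suppress=True)
s=status.sense();print(s['t'],s['tcp_pos'],s['tool_rot'],s['force'],s['finger_gap'])
for n in("scene","side","wrist"):
    print(n,camera_params(n))
    cv2.imwrite(f'pics/{n}0.png',snapshot(n)[:,:,::-1])
a=[cv2.imread(f'pics/{n}0.png') for n in("scene","side")]
E
```

```text
pics
0.0 [0.2243 0.5826 0.2304] [-0.4004  0.5837  0.3998  0.5823] [-0.5825  0.6901  0.9849] 1.0034373035496018
scene {'fovy': 51.697102941181335, 'cx': 252.03136856253136, 'cy': 189.71230350332567, 'extrinsics': array([[-0.0516,  0.6195, -0.7833,  1.4161],
       [ 0.9987,  0.0353, -0.0379, -0.0639],
       [ 0.0042, -0.7842, -0.6205,  0.8026],
       [ 0.    ,  0.    ,  0.    ,  1.    ]])}
side {'fovy': 55.495511271965164, 'cx': 249.87410313575583, 'cy': 191.84348240024906, 'extrinsics': array([[ 0.9309, -0.2847,  0.2288,  0.3328],
       [-0.3652, -0.7167,  0.5941, -0.6796],
       [-0.0051, -0.6366, -0.7712,  0.8739],
       [ 0.    ,  0.    ,  0.    ,  1.    ]])}
wrist {'fovy': 65.70646984690485, 'cx': 252.26743407045697, 'cy': 193.922237668815, 'mount': array([[ 0.0005, -0.3136,  0.9496, -0.1417],
       [ 0.0008, -0.9496, -0.3136,  0.0809],
       [ 1.    ,  0.0009, -0.0002, -0.0014],
       [ 0.    ,  0.    ,  0.    ,  1.    ]])}
```

View pics/scene0.png

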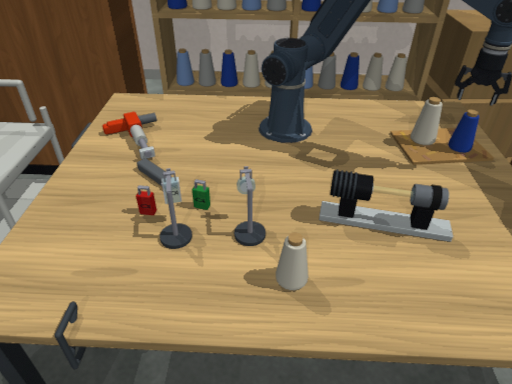

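View pics/side0.png

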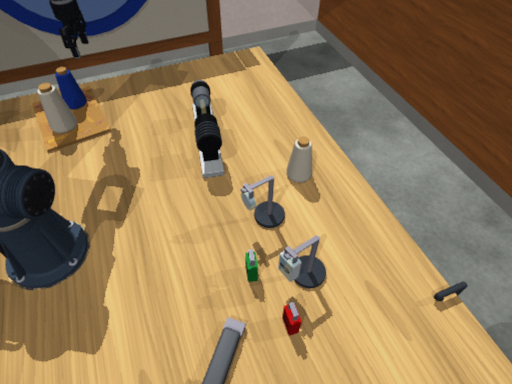

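View pics/wrist0.png

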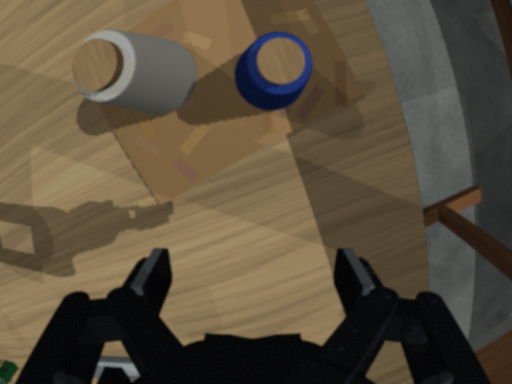

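The scene view shows the two stands, with posts at about (172,205) and (248,205), the projector at (330-450,170-235), and red and green decoys. The side view has the stands at (269,213) and (308,270). I'll zoom in to tell the two glasses apart.

```bash
python3 - <<'E'
import cv2,numpy as np
a=cv2.imread('pics/scene0.png');b=cv2.imread('pics/side0.png')
z=lambda i,x,y,w,h,W,H:cv2.resize(i[y:y+h,x:x+w],(W,H),interpolation=cv2.INTER_CUBIC)
m=np.vstack([np.hstack([z(a,150,160,130,95,400,292),z(b,230,165,110,80,400,292)]),
 np.hstack([z(b,250,220,100,75,400,300),z(b,180,75,140,105,400,300)])])
cv2.imwrite('pics/z1.png',m)
E
```

```text
(no output)
```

View pics/z1.png

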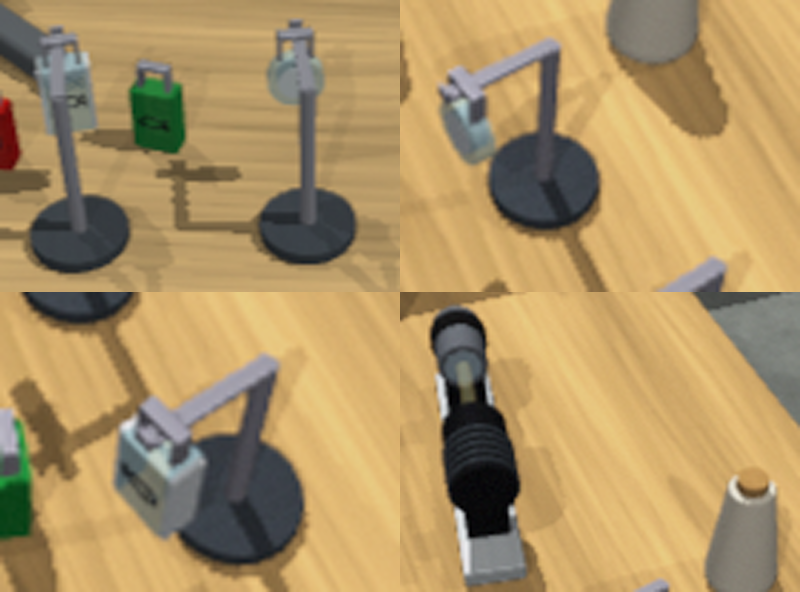

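The crops show that the rectangular fish glass hangs on the stand at scene (176,235), side (309,271). The round disc is on the other stand. Next I'll cast rays to get the positions.

```bash
cat >h.py <<'E'
import numpy as np,cv2
from station import status,snapshot,camera_params
from scipy.spatial.transform import Rotation as R
np.set_printoptions(precision=4,suppress=True)
def ray(n,uv,pose=None):
    c=camera_params(n);f=192/np.tan(np.radians(c['fovy']/2))
    uv=np.atleast_2d(np.array(uv,float));d=(uv-[c['cx'],c['cy']])/f
    if n=='wrist':
        r=np.linalg.norm(d,axis=1,keepdims=True);d=np.hstack([d*np.sinc(r/np.pi),np.cos(r)])
        T=np.eye(4);T[:3,:3]=R.from_quat(pose[1]).as_matrix();T[:3,3]=pose[0];E=T@c['mount']
    else: d=np.hstack([d,np.ones((len(d),1))]);E=c['extrinsics']
    return E[:3,3],d@E[:3,:3].T
def onz(n,uv,z,pose=None):
    o,d=ray(n,uv,pose);return o+d*((z-o[2])/d[:,2])[:,None]
def proj(n,P,pose=None):
    c=camera_params(n);f=192/np.tan(np.radians(c['fovy']/2))
    if n=='wrist':
        T=np.eye(4);T[:3,:3]=R.from_quat(pose[1]).as_matrix();T[:3,3]=pose[0];E=T@c['mount']
    else:E=c['extrinsics']
    q=(np.atleast_2d(P)-E[:3,3])@E[:3,:3]
    if n=='wrist':
        r=np.linalg.norm(q[:,:2],axis=1);th=np.arctan2(r,q[:,2]);return q[:,:2]/r[:,None]*th[:,None]*f+[c['cx'],c['cy']]
    return q[:,:2]/q[:,2:]*f+[c['cx'],c['cy']]
E
python3 - <<'E'
from h import *
S=lambda x,y:(150+x/3.077,160+y/3.077)
print('foot',onz('scene',S(80,230),.008),onz('side',(309.2,271.2),.008))
print('other',onz('scene',S(308,223),.008))
print('tongue',onz('side',[(250+262/4,220+(370-292)/4),(250+190/4,220+(415-292)/4)],.17))
print('fish',onz('side',(250+138/4,220+193/4),.113))
a=cv2.imread('pics/scene0.png');h=cv2.cvtColor(a,cv2.COLOR_BGR2HSV)
m=((h[...,1]<60)&(h[...,2]>110)).astype(np.uint8);m[:195]=0;m[245:]=0;m[:,:315]=0;m[:,458:]=0
n,l,s,c=cv2.connectedComponentsWithStats(m);print(s[1:])
p=np.argwhere(l>0)[:,::-1]
P=onz('scene',p,.022)[:,:2]*1000
r=cv2.minAreaRect(P.astype(np.float32));print(r);print(cv2.boxPoints(r))
# barrels: lens end & lamp end axis
E
```

```text
foot [[ 0.6297 -0.3161  0.008 ]] [[ 0.6354 -0.3193  0.008 ]]
other [[ 0.609  -0.1078  0.008 ]]
tongue [[ 0.6283 -0.3218  0.17  ]
 [ 0.5777 -0.333   0.17  ]]
fish [[ 0.5493 -0.3354  0.113 ]]
[[ 444  195    5    4    9]
 [ 319  201  134   41 1604]
 [ 324  220    1    1    1]
 [ 342  223    1    1    1]
 [ 367  227    1    1    1]
 [ 373  228    1    1    1]
 [ 385  230    1    1    1]
 [ 391  231    1    1    1]
 [ 397  232    1    1    1]
 [ 416  235    1    1    1]]
((489.54229736328125, 294.8394775390625), (382.1008605957031, 211.35267639160156), 78.97943115234375)
[[349.2933 127.5135]
 [556.7484  87.1111]
 [629.7913 462.1654]
 [422.3362 502.5679]]
```

```bash
cat >>h.py <<'E'
def pose():
    s=status.sense();return s['tcp_pos'],s['tool_rot']
def go(pos,ydir=None,zdir=None):
    """shift in present tool axes (mm) and turn about tool x to bring tool z/y to a heading"""
    p,q=pose();M=R.from_quat(q).as_matrix()
    print('TCP',p,'\nM',M.round(3).tolist(),'\nshift mm',M.T@(np.array(pos)-p)*1000)
    for d,k in((ydir,'y'),(zdir,'z')):
        if d is not None:
            v=M.T@np.array([*d,0]);t=np.arctan2(v[2],v[1]) if k=='y' else np.arctan2(-v[1],v[2])
            print('turn to',k,t)
E
python3 - <<'E'
from h import *
go([.49,.295,.33],ydir=[.19,.98])
print(status.sense()['q'])
print(onz('scene',[(320,222),(320,205),(450,238),(448,221)],.022), onz('side',[(200,175),(222,172)],.022))
E
```

```text
TCP [0.2244 0.5827 0.2305] 
M [[-0.001, -0.933, 0.36], [-0.001, 0.36, 0.933], [-1.0, 0.0, -0.002]] 
shift mm [ -99.2748 -351.2537 -173.1444]
turn to y 1.394464180144553
[ 1.0245  0.5283  1.4336 -0.      1.1814 -0.1785]
[[0.5692 0.0916 0.022 ]
 [0.4935 0.0979 0.022 ]
 [0.6139 0.4448 0.022 ]
 [0.5441 0.4624 0.022 ]] [[0.4647 0.0986 0.022 ]
 [0.5332 0.0852 0.022 ]]
```

Emit:
arm_command(series=[[[-10, -20, -12, 0], [-10, -40, -24, 0], [-10, -40, -24, 0], [-10, -40, -24, 0], [-10, -40, -24, 0], [-10, -40, -24, 0], [-10, -40, -24, 0], [-10, -40, -24, 0], [-10, -40, -24, 0], [-10, -40, -24, 0]]])

```text
t: 1.15
tcp_pos: [0.4979, 0.2321, 0.3315]
tool_rot: [-0.4, 0.583, 0.4, 0.583]
force: [1.4, 0.7, -0.6]
finger_gap: 0.997
```

Emit:
arm_command(series=[[[0, -20, -12, 0.1], [0, 0, 0, 0.14], [0, 0, 0, 0.14], [0, 0, 0, 0.14], [0, 0, 0, 0.14], [0, 0, 0, 0.14], [0, 0, 0, 0.14], [0, 0, 0, 0.14], [0, 0, 0, 0.14], [0, 0, 0, 0.12]]])

```text
t: 2.15
tcp_pos: [0.5113, 0.2154, 0.3309]
tool_rot: [0.05, 0.706, -0.05, 0.705]
force: [-0.1, 1.1, -1.0]
finger_gap: 0.996
```

```bash
python3 - <<'E'
from h import *
p=pose();a=snapshot('wrist');print(p,status.sense()['t'],status.sense()['force']);cv2.imwrite('pics/w1.png',a[:,:,::-1])
np.save('w1.npy',np.r_[p[0],p[1]])
E
```

```text
(array([0.5113, 0.2154, 0.3309]), array([ 0.0502,  0.7057, -0.0504,  0.705 ])) 2.2 [-1.4395 -0.0884 -0.007 ]
```

View pics/w1.png

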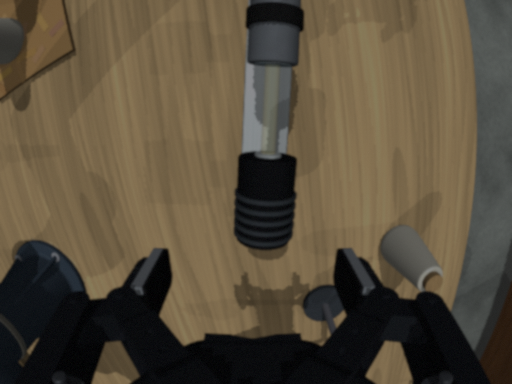

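The wrist view shows the projector with the lens barrel at the top (cols 248-299, rows 0-65), the gap at rows 65-153 and the black lamp at rows 153-248. I'll get the axis from the barrel silhouettes.

```bash
python3 - <<'E'
from h import *
w=np.load('w1.npy');P=(w[:3],w[3:])
a=cv2.imread('pics/w1.png');h=cv2.cvtColor(a,cv2.COLOR_BGR2HSV)
def ext(m,rows):
    out=[]
    for r in rows:
        c=np.flatnonzero(m[r,225:312])+225
        if len(c)<10: continue
        L,Rr=c.min(),c.max()+1
        # bisector of tangent rays -> axis at z=.12
        o,d=ray('wrist',[(L,r+.5),(Rr,r+.5)],P);d/=np.linalg.norm(d,axis=1,keepdims=True);b=d.sum(0)
        q=o+b*((.12-o[2])/b[2]);e=onz('wrist',[(L,r+.5),(Rr,r+.5)],.12,P)
        out.append([r,L,Rr,*q[:2],np.linalg.norm(e[1]-e[0])])
    return np.array(out)
lamp=ext(h[...,2]<60,range(175,240,8));lens=ext((h[...,1]<60)&(h[...,2]<130),range(33,62,5));print(lamp);print(lens)
A=np.vstack([lamp,lens])[:,3:5];f=np.polyfit(A[:,1],A[:,0],1);print('x=',f,'yaw deg',-np.degrees(np.arctan(f[0])),'res',A[:,0]-np.polyval(f,A[:,1]))
# barrel ends: column profile at col 270
for c in (262,270,278): print(c,[(r,int(h[r,c,2]),int(h[r,c,1])) for r in list(range(54,72,2))+list(range(144,166,2))+list(range(240,254,2))])
E
```

```text
[[175.     238.     296.       0.5265   0.1995   0.0715]
 [183.     238.     295.       0.5246   0.1894   0.0708]
 [191.     235.     295.       0.5214   0.1793   0.0751]
 [199.     235.     295.       0.5201   0.1688   0.0758]
 [207.     235.     295.       0.5187   0.1581   0.0766]
 [215.     235.     294.       0.5167   0.1473   0.076 ]
 [223.     235.     293.       0.5146   0.1362   0.0755]
 [231.     234.     292.       0.5119   0.1249   0.0764]
 [239.     238.     290.       0.5117   0.113    0.0693]]
[[ 33.     247.     299.       0.5567   0.3694   0.0606]
 [ 38.     246.     299.       0.5553   0.3633   0.0617]
 [ 43.     246.     299.       0.5544   0.3572   0.0617]
 [ 48.     246.     298.       0.5529   0.3511   0.0605]
 [ 53.     246.     298.       0.5521   0.3451   0.0605]
 [ 58.     245.     298.       0.5506   0.3392   0.0617]]
x= [0.1789 0.4903] yaw deg -10.140869755987291 res [ 0.0005  0.0004 -0.001  -0.0004  0.0001  0.     -0.0001 -0.0008  0.0012
  0.0004 -0.      0.0002 -0.0002  0.     -0.0003]
262 [(54, 72, 28), (56, 72, 25), (58, 70, 25), (60, 49, 31), (62, 54,
[... 449 characters left out ...]
28), (70, 110, 28), (144, 100, 31), (146, 100, 31), (148, 99, 31), (150, 95, 32), (152, 91, 42), (154, 101, 23), (156, 114, 13), (158, 92, 11), (160, 22, 35), (162, 10, 26), (164, 12, 43), (240, 16, 48), (242, 32, 32), (244, 45, 45), (246, 30, 43), (248, 17, 45), (250, 61, 92), (252, 81, 104)]
278 [(54, 75, 24), (56, 76, 27), (58, 75, 27), (60, 60, 30), (62, 54, 28), (64, 50, 15), (66, 70, 29), (68, 95, 30), (70, 98, 26), (144, 90, 11), (146, 101, 13), (148, 102, 13), (150, 100, 13), (152, 91, 14), (154, 82, 16), (156, 88, 14), (158, 53, 19), (160, 12, 64), (162, 11, 46), (164, 13, 39), (240, 21, 24), (242, 39, 39), (244, 36, 42), (246, 20, 13), (248, 54, 99), (250, 82, 100), (252, 83, 101)]
```

```bash
python3 - <<'E'
from h import *
w=np.load('w1.npy');P=(w[:3],w[3:])
u=np.array([.176,.984]);c0=np.array([.4903+.1789*.275,.275])
a=cv2.imread('pics/w1.png');v=a.max(2)
for c in(241,244,247,250,288,291,294): print(c,[int(x) for x in v[146:168:2,c]],[int(x) for x in v[54:74:2,c]])
for n,uv,z,off in(('lens top',(271,59),.154,55),('lens side',(250,66),.12,55),('lens side',(296,66),.12,55),('lamp top',(268,159),.159,-55),('lamp side',(241,154),.12,-55),('lamp side',(293,156),.12,-55),('lamp rear',(264,248.5),.159,-165)):
    q=onz('wrist',uv,z,P)[0,:2];print(n,q,'gap-mid offset from y=.275 pt, mm',(q-c0)@u*1000-off)
E
```

```text
241 [111, 113, 109, 94, 42, 8, 7, 7, 8, 6, 7] [113, 114, 115, 116, 115, 117, 117, 119, 119, 119]
244 [137, 138, 135, 93, 18, 12, 4, 10, 7, 9, 7] [111, 109, 109, 110, 108, 109, 110, 106, 106, 107]
247 [139, 138, 132, 72, 11, 4, 8, 10, 12, 13, 12] [78, 77, 74, 79, 102, 132, 135, 137, 138, 139]
250 [140, 139, 126, 57, 6, 8, 6, 12, 13, 14, 12] [52, 54, 54, 44, 44, 112, 139, 140, 141, 140]
288 [113, 111, 113, 111, 73, 15, 7, 3, 11, 11, 14] [66, 66, 64, 62, 45, 46, 56, 86, 92, 92]
291 [116, 116, 117, 117, 104, 42, 8, 7, 8, 6, 7] [61, 62, 60, 59, 45, 33, 49, 73, 73, 71]
294 [117, 117, 116, 114, 113, 81, 22, 11, 9, 9, 12] [54, 52, 52, 51, 45, 30, 73, 105, 94, 83]
lens top [0.5472 0.3339] gap-mid offset from y=.275 pt, mm 4.339749758093127
lens side [0.5246 0.3331] gap-mid offset from y=.275 pt, mm -0.4512638260688533
lens side [0.5778 0.3266] gap-mid offset from y=.275 pt, mm 2.5199757241439116
lamp top [0.5294 0.2279] gap-mid offset from y=.275 pt, mm 6.917750780057425
lamp side [0.499  0.2304] gap-mid offset from y=.275 pt, mm 4.0063690523288145
lamp side [0.561  0.2194] gap-mid offset from y=.275 pt, mm 4.057362709856022
lamp rear [0.5113 0.121 ] gap-mid offset from y=.275 pt, mm 8.54356729803962
```

The beam midpoint is about (0.540, 0.279, 0.120), with the beam heading along (0.176, 0.984). Next I'll move over to the slide.

Emit:
arm_command(series=[[[0, -25, 3, 0], [0, -46, 6, 0], [0, -46, 6, 0], [0, -46, 6, 0], [0, -46, 6, 0], [0, -46, 6, 0], [0, -46, 6, 0], [0, -46, 6, 0], [0, -46, 6, 0], [0, -46, 6, 0]]])

```text
t: 3.2
tcp_pos: [0.5077, -0.229, 0.3312]
tool_rot: [0.048, 0.706, -0.048, 0.705]
force: [0.3, 1.2, 0.0]
finger_gap: 1.007
```

Emit:
arm_command(series=[[[0, -46, 6, 0], [0, -46, 6, 0], [0, -20, 3, 0.1], [0, 0, 0, 0.14], [0, 0, 0, 0.14], [0, 0, 0, 0.14], [0, 0, 0, 0.14], [0, 0, 0, 0.14], [0, 0, 0, 0.14], [0, 0, 0, 0.14]]])

```text
t: 4.2
tcp_pos: [0.5075, -0.3401, 0.3309]
tool_rot: [0.405, 0.58, -0.405, 0.579]
force: [-0.3, 0.2, 0.5]
finger_gap: 0.998
```

Emit:
arm_command(series=[[[0, 0, 0, 0.12], [0, 0, 0, 0]]])

```text
t: 4.4
tcp_pos: [0.5075, -0.3401, 0.331]
tool_rot: [0.438, 0.556, -0.438, 0.555]
force: [0.8, -0.2, -0.5]
finger_gap: 1.0
```

```bash
python3 - <<'E'
from h import *
p=pose();a=snapshot('wrist');print(p,status.sense()['t'],status.sense()['force']);cv2.imwrite('pics/w2.png',a[:,:,::-1])
np.save('w2.npy',np.r_[p[0],p[1]]);print(R.from_quat(p[1]).as_matrix())
b=cv2.resize(a[:,:,::-1],(768,576),interpolation=cv2.INTER_CUBIC);cv2.imwrite('pics/w2b.png',b)
E
```

```text
(array([ 0.5075, -0.3401,  0.331 ]), array([ 0.4377,  0.5556, -0.4377,  0.5551])) 4.45 [-0.208  -0.1397  0.1938]
[[-0.0006  0.9723  0.2336]
 [ 0.0005  0.2336 -0.9723]
 [-1.     -0.0004 -0.0007]]
```

View pics/w2b.png

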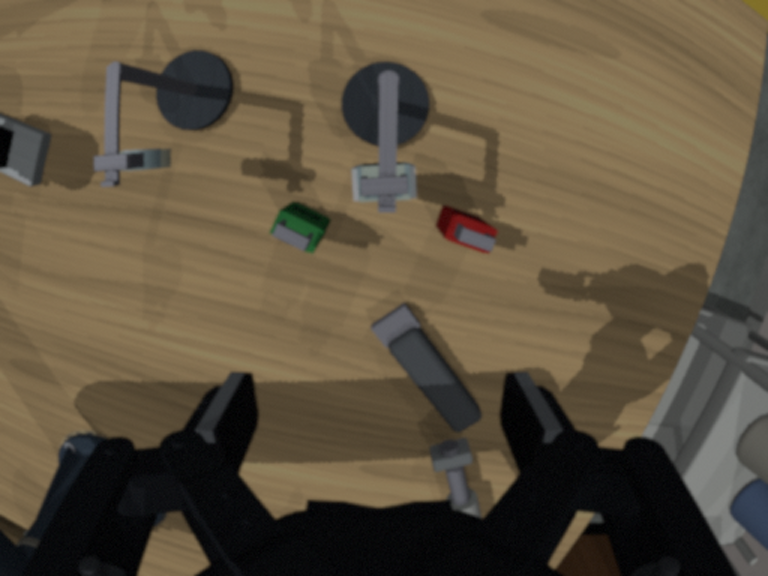

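The wrist view shows the slide at about (256,121) in raw pixels and its tongue running from (259,48) to (258,139). The red and green decoys are at (312,153) and (200,151), lower on the table, and the clippers are at (285,245). I'll measure the glass and tongue precisely here.

```bash
python3 - <<'E'
from h import *
w=np.load('w2.npy');P=(w[:3],w[3:])
a=cv2.imread('pics/w2.png');h=cv2.cvtColor(a,cv2.COLOR_BGR2HSV);x0,y0,x1,y1=228,40,285,145
b=a.astype(int);blue=(b[...,0]-b[...,2])   # wood has B<R ; glass/steel not
m=np.zeros(a.shape[:2],np.uint8);m[y0:y1,x0:x1]=((blue>-12)&(h[...,2]>75))[y0:y1,x0:x1]
for r in list(range(44,142,4)):
    c=np.flatnonzero(m[r]);print(r,c.min() if len(c) else None,c.max() if len(c) else None,len(c),end=' | ')
print()
g=m.copy();g[:105]=0;g[136:]=0;g=cv2.morphologyEx(g,cv2.MORPH_OPEN,np.ones((3,9),np.uint8))
q=np.argwhere(g>0)[:,::-1];Q=onz('wrist',q,.148,P)[:,:2]*1000
r=cv2.minAreaRect(Q.astype(np.float32));print(r);print(q.min(0),q.max(0))
t=[]
for rr in range(60,104,3):
    c=np.flatnonzero(m[rr])
    if 5<len(c)<20:t.append(onz('wrist',[(c.mean()+.5,rr+.5)],.17,P)[0,:2])
t=np.array(t);f=np.polyfit(t[:,0],t[:,1],1);print('tongue',t[0],t[-1],'heading',np.arctan(f[0]),'y at x=.562',np.polyval(f,.562))
z=cv2.resize(a[y0:y1,x0:x1],None,fx=5,fy=5,interpolation=cv2.INTER_CUBIC);z2=cv2.cvtColor(cv2.resize(m[y0:y1,x0:x1]*255,None,fx=5,fy=5),cv2.COLOR_GRAY2BGR)
cv2.imwrite('pics/z2.png',np.hstack([z,z2]))
E
```

```text
44 None None 0 | 48 254 263 10 | 52 252 265 14 | 56 252 265 14 | 60 253 264 12 | 64 253 264 12 | 68 253 264 12 | 72 253 264 12 | 76 252 264 13 | 80 252 264 13 | 84 252 264 13 | 88 252 264 13 | 92 252 264 13 | 96 252 264 13 | 100 253 263 11 | 104 253 263 11 | 108 252 264 13 | 112 235 275 41 | 116 235 276 42 | 120 235 276 42 | 124 235 277 43 | 128 236 277 42 | 132 236 271 36 | 136 253 262 10 | 140 253 262 10 | 
((563.5770874023438, -331.85064697265625), (32.96044921875, 45.75994110107422), 13.774206161499023)
[235 105] [277 135]
tongue [ 0.6249 -0.3198] [ 0.583  -0.3294] heading 0.21996430684510648 y at x=.562 -0.3339012124027896
```

View pics/z2.png

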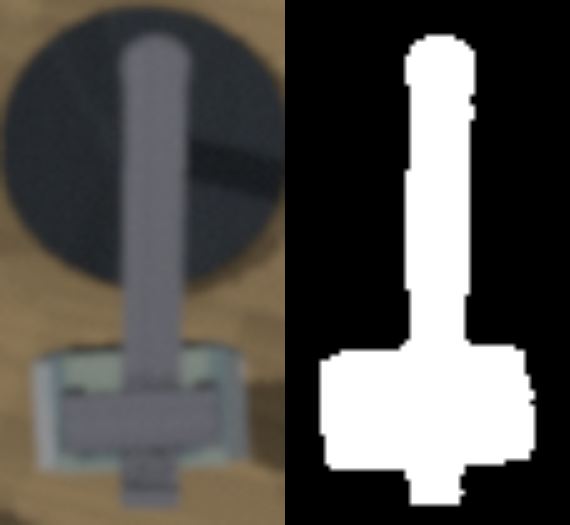

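```bash
python3 - <<'E'
from h import *
w=np.load('w2.npy');P=(w[:3],w[3:]);o=np.array([228,40])
f=lambda pts,z:onz('wrist',np.array(pts)/5+o,z,P)[:,:2]
for n,p,z in(('strap',[(62,398),(62,455),(219,447),(219,390)],.175),('glasstop',[(40,357),(40,470),(245,458),(240,347)],.148)):
    q=f(p,z);e=(q[3]-q[0])+(q[2]-q[1]);print(n,q.mean(0),'size',np.linalg.norm(q[3]-q[0]),np.linalg.norm(q[1]-q[0]),'-y dir heading+90',np.arctan2(e[1],e[0])+np.pi/2)
go([.5623,-.3325,.331],ydir=[np.cos(.27),np.sin(.27)])
E
```

```text
strap [ 0.5611 -0.3322] size 0.031243155193664753 0.01150771996380096 -y dir heading+90 0.29014396039376744
glasstop [ 0.5621 -0.3325] size 0.043260452805923805 0.024866982831346328 -y dir heading+90 0.2937487601565767
TCP [ 0.5076 -0.3401  0.331 ] 
M [[-0.0, 0.972, 0.235], [0.0, 0.235, -0.972], [-1.0, -0.0, -0.001]] 
shift mm [-0.0062 54.9762  5.4731]
turn to y -0.032426053745735726
```

Emit:
arm_command(series=[[[0, 27, 2, 0], [0, 27, 3, 0], [0, 0, 0, -0.05], [25, 0, 0, 0], [40, 0, 0, 0], [40, 0, 0, 0], [15, 0, 0, 0], [0, 0, 0, 0]]], jaw=100)

```text
t: 5.25
tcp_pos: [0.5596, -0.3311, 0.2077]
tool_rot: [0.424, 0.569, -0.423, 0.564]
force: [-0.7, -0.4, -0.1]
finger_gap: 1.002
```

```bash
python3 - <<'E'
from h import *
go([.5615,-.3323,.112],ydir=[np.cos(.288),np.sin(.288)]);print(status.sense()['t'])
E
```

```text
TCP [ 0.5596 -0.3311  0.2077] 
M [[-0.006, 0.959, 0.283], [0.005, 0.283, -0.959], [-1.0, -0.004, -0.006]] 
shift mm [95.6638  1.886   2.2591]
turn to y -0.0013272798801949295
5.25
```

Emit:
arm_command(series=[[[0, 2, 2, 0], [20, 0, 0, 0], [30, 0, 0, 0], [25, 0, 0, 0], [15, 0, 0, 0], [6, 0, 0, 0], [0, 0, 0, 0], [0, 0, 0, 0]]])

```text
t: 6.05
tcp_pos: [0.5649, -0.3348, 0.1168]
tool_rot: [0.424, 0.565, -0.424, 0.567]
force: [0.3, -0.9, -0.9]
finger_gap: 1.007
```

```bash
python3 - <<'E'
from h import *
go([.5615,-.3323,.112]);print(status.sense()['t'])
w=snapshot('wrist')[:,:,::-1];s=snapshot('side')[:,:,::-1];sc=snapshot('scene')[:,:,::-1]
z=lambda i,x,y,W,h:cv2.resize(i[y:y+h,x:x+W],(400,300),interpolation=cv2.INTER_CUBIC)
cv2.imwrite('pics/g1.png',np.vstack([np.hstack([z(w,100,100,320,240),z(s,240,195,112,84)]),np.hstack([z(sc,130,145,96,72),z(w,0,0,512,384)])]))
E
```

```text
TCP [ 0.5649 -0.3348  0.1168] 
M [[0.002, 0.96, 0.28], [-0.002, 0.28, -0.96], [-1.0, 0.002, 0.002]] 
shift mm [ 4.7996 -2.5426 -3.3176]
6.05
```

View pics/g1.png

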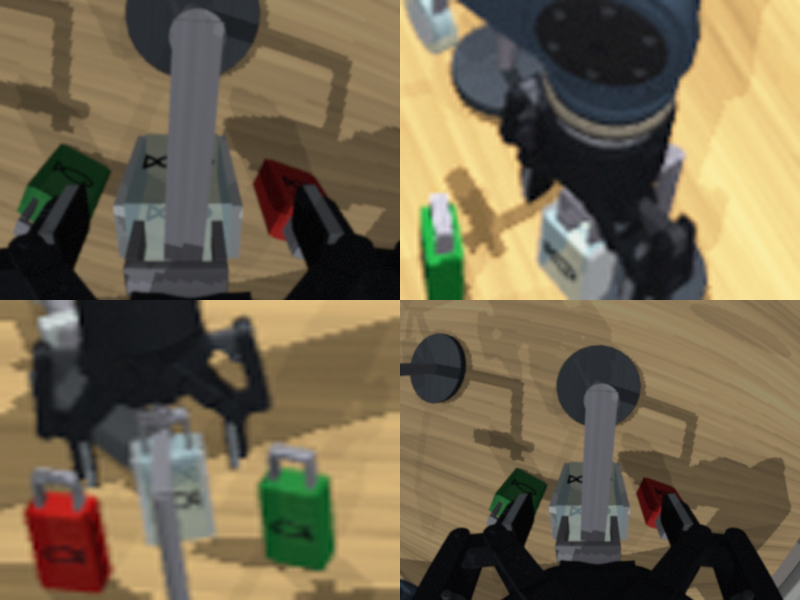

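The fingers straddle the frosted sides without touching anything. I'll correct the offset and close.

Emit:
arm_command(series=[[[5, -2.5, -3, 0], [0, 0, 0, 0], [0, 0, 0, 0]]])

```text
t: 6.5
tcp_pos: [0.5603, -0.3315, 0.1102]
tool_rot: [0.424, 0.566, -0.424, 0.565]
force: [0.2, -0.3, 0.2]
finger_gap: 0.996
```

Emit:
arm_command(series=[[[0, 0, 0, 0], [0, 0, 0, 0], [0, 0, 0, 0], [0, 0, 0, 0], [0, 0, 0, 0], [0, 0, 0, 0], [0, 0, 0, 0], [0, 0, 0, 0]]], jaw=30, force=45)

```text
t: 7.3
tcp_pos: [0.5608, -0.3318, 0.1105]
tool_rot: [0.424, 0.566, -0.424, 0.566]
force: [-1.1, 0.7, 1.9]
finger_gap: 0.531
```

Emit:
arm_command(series=[[[-3, 0, 0, 0], [-4, 0, 0, 0], [-4, 0, 0, 0], [0, 0, 0, 0], [0, 0, 0, 0]]])

```text
t: 7.8
tcp_pos: [0.5607, -0.3318, 0.1214]
tool_rot: [0.424, 0.566, -0.424, 0.566]
force: [0.2, -0.8, -2.2]
finger_gap: 0.534
```

```bash
python3 - <<'E'
from h import *
s=status.sense();p=pose();print(s['t'],s['force'],s['finger_gap'])
d=np.array([-np.cos(.22),-np.sin(.22)])*.06
go([p[0][0]+d[0],p[0][1]+d[1],p[0][2]])
w=snapshot('wrist')[:,:,::-1];sc=snapshot('scene')[:,:,::-1];sd=snapshot('side')[:,:,::-1]
z=lambda i,x,y,W,h:cv2.resize(i[y:y+h,x:x+W],(400,300),interpolation=cv2.INTER_CUBIC)
cv2.imwrite('pics/g2.png',np.hstack([z(w,160,130,200,150),z(sc,130,145,96,72)]))
E
```

```text
7.8 [ 0.2299 -0.8231 -2.2415] 0.5339233520512332
TCP [ 0.5607 -0.3318  0.1214] 
M [[0.0, 0.96, 0.28], [-0.0, 0.28, -0.96], [-1.0, 0.0, 0.0]] 
shift mm [ -0.0054 -59.8779  -3.8256]
```

View pics/g2.png

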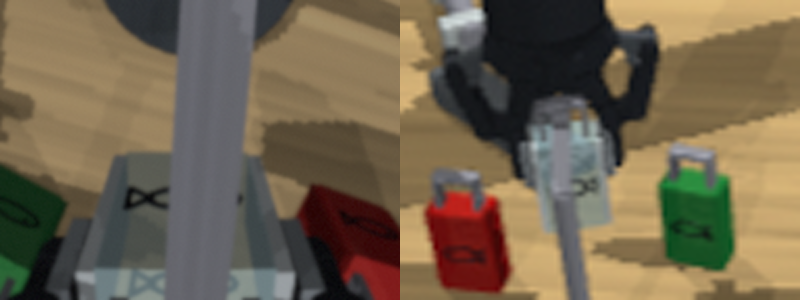

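The force reads -2.2 N on z, so the glass is held and off the tongue. I'll draw it out along the stand's -x.

Emit:
arm_command(series=[[[0, -8, -0.5, 0], [0, -15, -1, 0], [0, -15, -1, 0], [0, -15, -1, 0], [0, -10, -0.5, 0], [0, 0, 0, 0]]])

```text
t: 8.55
tcp_pos: [0.4971, -0.346, 0.1214]
tool_rot: [0.425, 0.566, -0.425, 0.565]
force: [0.6, -0.2, -1.7]
finger_gap: 0.531
```

Emit:
arm_command(series=[[[-10, 0, 0, 0], [-25, 0, 0, 0], [-35, 0, 0, 0], [-35, 0, 0, 0], [-25, 0, 0, 0], [-10, 0, 0, 0], [0, 0, 0, 0]]])

```text
t: 9.25
tcp_pos: [0.5002, -0.346, 0.2634]
tool_rot: [0.424, 0.564, -0.424, 0.567]
force: [-0.2, -0.6, -2.3]
finger_gap: 0.529
```

```bash
python3 - <<'E'
from h import *
s=status.sense();print(s['t'],s['force'],s['finger_gap'])
# turn to beam heading in world; residual slide-vs-tool yaw checked later
go([.540,.279,.261],ydir=[.176,.984])
E
```

```text
9.25 [-0.1872 -0.5797 -2.2623] 0.5287528460249522
TCP [ 0.5002 -0.346   0.2634] 
M [[0.003, 0.96, 0.281], [-0.003, 0.281, -0.96], [-1.0, 0.002, 0.004]] 
shift mm [   0.5561  213.6152 -588.7518]
turn to y -1.1093698271828707
```

Emit:
arm_command(series=[[[0, 7, -18, 0], [0, 13, -37, 0], [0, 13, -37, 0], [0, 14, -37, 0], [0, 13, -37, 0], [0, 14, -37, 0], [0, 13, -37, 0], [0, 14, -37, 0], [0, 13, -37, 0], [0, 14, -37, 0]]])

```text
t: 10.25
tcp_pos: [0.5215, 0.0301, 0.2593]
tool_rot: [0.423, 0.567, -0.425, 0.564]
force: [1.0, 0.5, -2.7]
finger_gap: 0.533
```

Emit:
arm_command(series=[[[0, 13, -37, 0], [0, 14, -37, 0], [0, 13, -37, 0], [0, 14, -37, 0], [0, 13, -37, 0], [0, 14, -35, 0], [0, 7, -18, 0], [0, 0, 0, -0.06], [0, 0, 0, -0.12], [0, 0, 0, -0.12]]])

```text
t: 11.25
tcp_pos: [0.5389, 0.2812, 0.2586]
tool_rot: [0.332, 0.625, -0.334, 0.622]
force: [-0.7, -0.1, -2.1]
finger_gap: 0.534
```

Emit:
arm_command(series=[[[0, 0, 0, -0.12], [0, 0, 0, -0.12], [0, 0, 0, -0.12], [0, 0, 0, -0.12], [0, 0, 0, -0.12], [0, 0, 0, -0.12], [0, 0, 0, -0.09], [0, 0, 0, 0], [0, 0, 0, 0]]])

```text
t: 12.15
tcp_pos: [0.54, 0.2806, 0.2597]
tool_rot: [0.063, 0.705, -0.063, 0.703]
force: [-0.7, -0.2, -1.3]
finger_gap: 0.534
```

```bash
python3 - <<'E'
from h import *
s=status.sense();print(s['t'],s['force'],s['finger_gap'])
go([.540,.279,.1175],ydir=[.176,.984])
p=pose();np.save('w3.npy',np.r_[p[0],p[1]]);w=snapshot('wrist')[:,:,::-1];sc=snapshot('scene')[:,:,::-1];sd=snapshot('side')[:,:,::-1]
for n,i in(('w',w),('sc',sc),('sd',sd)):cv2.imwrite(f'pics/h_{n}.png',i)
z=lambda i,x,y,W,h:cv2.resize(i[y:y+h,x:x+W],(400,300),interpolation=cv2.INTER_CUBIC)
cv2.imwrite('pics/h.png',np.vstack([np.hstack([z(w,150,100,220,165),z(w,0,0,512,384)]),np.hstack([z(sc,310,100,160,120),z(sd,160,60,100,75)])]))
E
```

```text
12.15 [-0.658  -0.1565 -1.2591] 0.5343501817519787
TCP [0.54   0.2806 0.2597] 
M [[-0.003, 0.177, 0.984], [-0.001, 0.984, -0.177], [-1.0, -0.001, -0.003]] 
shift mm [142.221   -1.4182   0.7245]
turn to y -0.0013591716723175959
```

View pics/h.png

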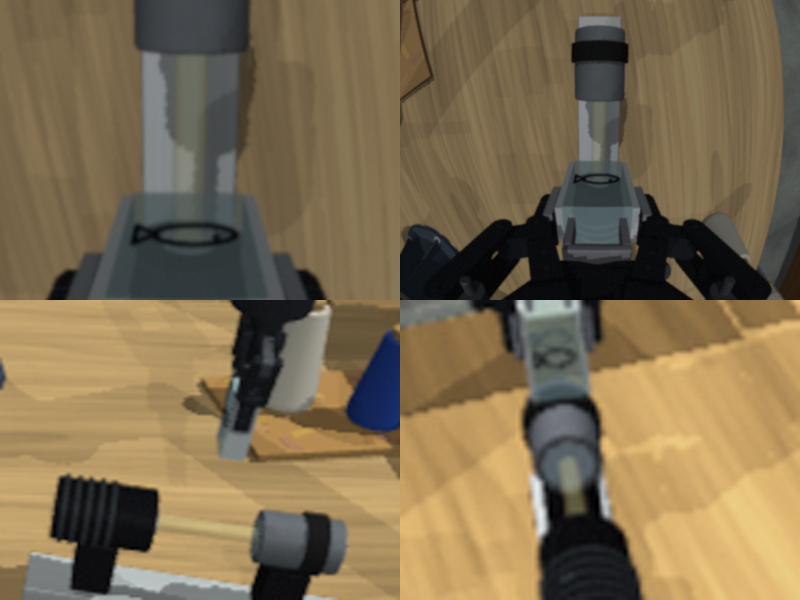

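The glass hangs upright and square to the tool. The fish centre is at wrist pixel (253,229) and the glass sits above the gap. I'll compute the fish offset in the tool frame.

```bash
python3 - <<'E'
from h import *
I=(np.zeros(3),np.array([0,0,0,1.]))
Z=lambda x,y:(150+x*.55,100+y*.55)
for n,uv in(('fish ctr',Z(187,235)),('fish L',Z(132,236)),('fish R',Z(239,235)),('bottom far edge',Z(187,194)),('bot L',Z(122,195)),('bot R',Z(253,193))):
    o,d=ray('wrist',uv,I);d=d[0]
    for y in(.0135,):print(n,(o+d*((y-o[1])/d[1]))*1000)
a=cv2.cvtColor(cv2.imread('pics/h_w.png'),cv2.COLOR_BGR2GRAY)
E
```

```text
fish ctr [-1.6712 13.5    -0.3951]
fish L [ -2.5051  13.5    -16.0631]
fish R [-1.7944 13.5    14.4821]
bottom far edge [31.43   13.5    -0.3137]
bot L [ 30.3257  13.5    -22.5454]
bot R [32.3244 13.5    22.5091]
```

Emit:
arm_command(series=[[[10, -2, 1, 0], [22, 0, 0, 0], [25, 0, 0, 0], [25, 0, 0, 0], [20, 0, 0, 0], [15, 0, 0, 0], [10, 0, 0, 0], [0, 0, 0, 0], [0, 0, 0, 0], [0, 0, 0, 0]]])

```text
t: 13.3
tcp_pos: [0.5429, 0.2784, 0.1352]
tool_rot: [0.063, 0.704, -0.062, 0.705]
force: [-0.4, -0.4, -1.2]
finger_gap: 0.536
```

```bash
python3 - <<'E'
from h import *
s=status.sense();print(s['t'],s['force'],s['finger_gap'])
go([.5407,.2785,.1172],ydir=[.176,.984])
E
```

```text
13.3 [-0.3774 -0.3957 -1.2101] 0.5362647605373947
TCP [0.5429 0.2784 0.1352] 
M [[0.002, 0.176, 0.984], [0.001, 0.984, -0.176], [-1.0, 0.001, 0.002]] 
shift mm [18.0424 -0.3234 -2.2082]
turn to y -0.0001438910801146935
```

Emit:
arm_command(series=[[[8, 0, -2, 0], [7, 0, 0, 0], [3, 0, 0, 0], [0, 0, 0, 0], [0, 0, 0, 0], [0, 0, 0, 0]]])

```text
t: 13.9
tcp_pos: [0.5404, 0.2786, 0.1164]
tool_rot: [0.063, 0.704, -0.062, 0.704]
force: [0.2, -0.3, -1.9]
finger_gap: 0.528
```

```bash
python3 - <<'E'
from h import *
s=status.sense();print(s['t'],s['force'],s['finger_gap'],s['qd'])
go([.5407,.2785,.1172],ydir=[.176,.984])
w=snapshot('wrist')[:,:,::-1];sc=snapshot('scene')[:,:,::-1];sd=snapshot('side')[:,:,::-1]
cv2.imwrite('pics/f_w.png',w);cv2.imwrite('pics/f_sc.png',sc);cv2.imwrite('pics/f_sd.png',sd)
z=lambda i,x,y,W,h:cv2.resize(i[y:y+h,x:x+W],(400,300),interpolation=cv2.INTER_CUBIC)
cv2.imwrite('pics/f.png',np.vstack([np.hstack([z(w,150,100,220,165),z(sc,100,90,372,279)]),np.hstack([z(sc,320,140,140,105),z(sd,160,60,100,75)])]))
E
```

```text
13.9 [ 0.192  -0.3005 -1.8975] 0.5282497848655603 [-0.0004 -0.0025 -0.0005 -0.0007 -0.0008  0.0007]
TCP [0.5404 0.2786 0.1164] 
M [[0.0, 0.176, 0.984], [0.0, 0.984, -0.176], [-1.0, 0.0, 0.0]] 
shift mm [-0.7649 -0.0398  0.3334]
turn to y 1.712325727920119e-05
```

View pics/f.png

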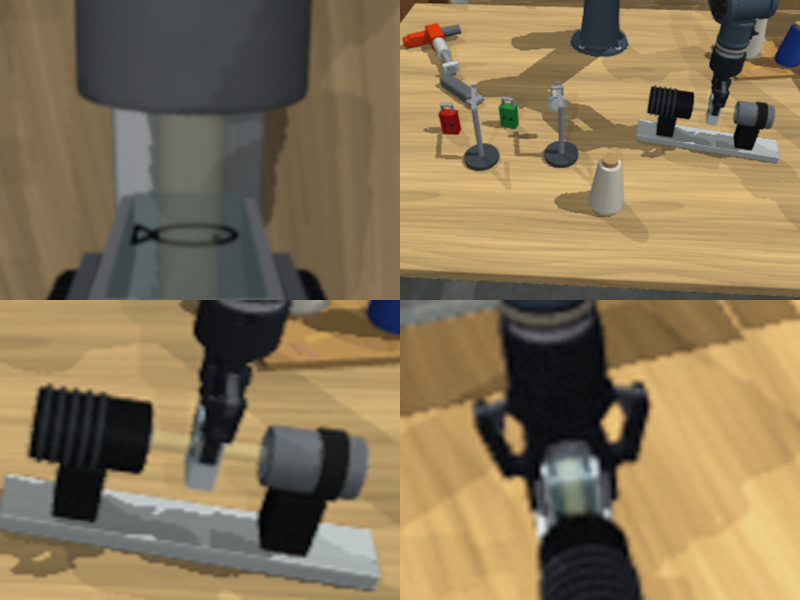

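Emit:
arm_command(series=[[[-0.5, 0, 0.5, 0], [0, 0, 0, 0], [0, 0, 0, 0]]])

```text
t: 14.35
tcp_pos: [0.5407, 0.2785, 0.1169]
tool_rot: [0.062, 0.704, -0.062, 0.704]
force: [-0.1, 0.2, -1.3]
finger_gap: 0.535
```

```bash
python3 -c "
from station import ticket,status
s=status.sense();print(s['t'],s['tcp_pos'],s['force'],s['finger_gap']);print(ticket.sign_off())"
```

```text
14.35 [0.540709   0.27847992 0.11691769] [-0.05452192  0.15564165 -1.31126564] 0.5351478160962699
the job is handed in; nothing more can be done
None
```

The fish glass is off its hook and held in the projector's light path, and I handed the job in at 14.35 s of the 43 s allowed. I gripped it by the frosted sides with the tool pointing down at 45 N. I then raised it 11 mm, drew it about 60 mm along the tongue past the lip, carried it over and lowered it between lamp and lens.

**Last checks:**
- **Grip:** the jaw opening of 0.535 is about 45.5 mm, in line with the 46 mm glass. The only wrist force was the glass's weight, 1.3 to 2.2 N, so nothing was pressing on it.
- **Position:** the tool stopped within about 0.3 mm of its target, square to the beam. The wrist picture showed the beam passing through the fish with under 1 mm of side offset, before a final 0.5 mm correction.
- **Surroundings:** the last scene picture showed the glass midway with clear space to both barrels. The round glass, yarn cone, clippers and decoys were where they started.

**Disagreements:** my estimates of the gap's middle along the beam ranged over about 9 mm (I used the value in between), so "midway" is good to a few millimetres. The fish height estimates differed by about 2 mm. The wrist picture also suggested a roll of 1 to 2.5 degrees, which I took as pixel noise. I took no picture after the final half-millimetre correction.

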